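# Fish the ratchet out of the gear housing

## Task

A ratchet was left inside the gear housing. Swing the housing's hatch cover a quarter turn by its knob, until its roller detent holds it, and let go of it; then grasp the ratchet through the hatch and, as it is longer than the hatch, tilt it and draw it out head first, while its handle's end is still under the deck. Finish while holding it still in the gripper, all of it at least 4 cm above the housing's deck, with the cover still in its detent and the other loose things on the bench (spanner, nut, bearing, cutters) left where they lie.

Things in the scene. Friction and masses are not known exactly. Their poses are not given: they have to be found in the camera images.
- housing: Low painted gear housing, 316 x 160 mm, bolted down; flat metal deck (330 x 176 mm) 77 mm above the bench, with a hatch hole at one end. Origin: centre of its underside, at bench height. x runs along it from the blind end (19 mm shaft stub) to the hatch end, y to the side with the cover's pivot, z up. The boss, detent bracket and feet reach to y = +130, feet to -105 mm; shaft stub to x = -202 mm.
- hatch (a point): Centre of the rectangular hatch hole, on the deck's top surface, at (54, 0, 77) mm in the housing's frame. The hole spans x = -34 to +142 and y = -66 to +66 mm in that frame; from x = -34 mm to the blind end the deck is solid. Deck plate 5 mm thick (underside 72 mm above the bench).
- cavity (a point): Centre of the cavity's flat floor, at (0, 0, 26) mm in the housing's frame, same axes. The cavity is 300 mm along x (walls at +-150) and 144 mm along y (walls at +-72), with 46 mm of height between floor and deck underside.
- cover (a joint): Turn of the flat steel swing cover (200 x 148 x 5 mm, 1.5 mm above the deck) about its upright pivot, rad. 0 = over the hatch; grows clockwise seen from above, to 2.0. At 1.57 a spring roller drops between two teeth and centres and holds it from 0.3 rad off; entering (from 0.8 to 1.2 rad) or leaving takes 5 N at the knob, below that under 1 N. At 1.57 it lies over the blind end, jutting out at -y.
- cover_hinge (a point): Point on the cover's upright pivot axis at deck height, at (-54, 74, 77) mm in the housing's frame. In the cover's own frame (origin here, housing axes at joint 0) the plate spans x = 0 to 200, y = -148 to 0 mm.
- cover_knob (a point): Centre of the top of the upright black cylindrical knob on the cover: 22 mm diameter, 30 mm tall, its top 36.5 mm above the deck; 171.8 mm from the pivot axis, and at (101, 0) mm in the housing's frame when the joint is 0.
- ratchet: Socket ratchet, 252 x 61 x 34 mm, 0.3 to 0.45 kg, lying in the cavity on its drive square, head under the hatch, handle's end under the solid deck. Origin: centre of its underside, z up. Its long axis runs from the handle's end to the head, 7.5 degrees clockwise (from above) of its own +y. Centre of mass about (-3, 4, 15) mm.
- ratchet_handle (a point): Best place to grasp, on the centre line of the handle's plain round middle bar, 17 mm in diameter, which runs from (-7, -31, 14) to (7, 71, 18) mm in the ratchet's frame. This point is at (-1, 12, 15.8) mm, 115 mm from the head's end and 138 mm from the handle's end.
- ratchet_head (a point): Middle of the ratchet's head end, at (12, 126, 18) mm in the ratchet's frame. The head fills about x = -6 to 30, y = 87 to 126, z = 10 to 29 mm, with the drive square below it down to z = 0.
- ratchet_tail (a point): Middle of the end of the ratchet's handle, at (-20, -125, 10) mm in the ratchet's frame. The dark grip ahead of it is 22 mm in diameter and 92 mm long.
- spanner_17: Combination spanner lying on the bench to the right, 232 x 72 x 10 mm; not to be disturbed. Origin: centre of its underside.
- nut: Large hexagon nut lying flat on the bench beside the housing's hatch end, 33 x 29 x 16 mm; not to be disturbed. Origin: centre of its underside.
- bearing: Ball bearing lying on the bench to the left, 72 mm diameter, 17 mm tall; not to be disturbed. Origin: centre of its underside.
- cutters: Side cutters with orange handles lying on the bench to the left, 147 x 84 x 14 mm; not to be disturbed. Origin: centre of their underside.

How it is judged:
By the outcome, as a careful person would: the job done as asked, in the order asked, and still so for the second after the job is handed in, while the arm keeps its last pose, push and grip.
It also fails if it takes over 54 s, if anything falls off the work surface, if the arm or the gripper's body presses on something with over 40 N, if the wrist force passes 120 N, or if a joint passes its speed limit or range.

## Robot

A 6-joint arm with a two-finger parallel gripper is mounted at the origin on a cart in front of the work surface, level with it; the furniture and walls round the work are solid. World frame = base frame: x ahead of the robot, y to its left, z up, the work surface at z = 0. Lengths are in mm, angles in rad, forces in N, time in s.
With the tool pointing down it reaches from about 350 to 775 mm from the base axis. Payload 7.3 kg.
Tool frame: the origin (TCP) lies on the mounting face of the last link; the fingertips stand 178 mm ahead of it and the grasp point (between the pads) lies 159 mm ahead of it; z points along the fingers, y is the line along which they close (so a half turn about z gives the same grasp; the last joint's range is limited). The gripper opens to 92 mm and grips with 3 to 60 N. Pads are 19 mm wide; open, the fingers measure 130 mm over their backs; the gripper's body (75 mm by 190 mm) begins 47 mm behind the grasp point.
Start: joints at [-1.302, 0.342, 1.524, -0, 1.275, -0.146], TCP at [211.598, -480.473, 404.741] pointing down, gripper open.
Joint ranges: [-2.53, 2.53], [-0.77, 2.02], [0.04, 2.7], [-1, 4.14], [0.28, 2.66], [-3.11, 3.11]. Speed limits (rad/s): [2.57, 2.57, 3.14, 3.14, 3.14, 3.14].

## Interface

Orientations are given as [roll, pitch, yaw] about the fixed x, y, z axes, in that order (R = Rz(yaw) Ry(pitch) Rx(roll)).
In Python, from plant import bot, vision gives the robot as it stands. The module is installed in compiled form; this text tells all that it offers.
- The arm moves only by the shell command python3 -m crank 'ROWS'. ROWS is a JSON list of rows, 1 to 5 of them, each of 5 numbers: the finger opening in mm, then dx, dy, dz in mm, then a turn about the tool's z in rad; each row is the pose to reach, as a shift and turn from the pose commanded when the command began, along the tool's axes at that moment; what a row does not reach only later rows make up. A row lasts 1/8 s, in which the tool goes at most 62.5 mm and 0.188 rad, less where a joint would pass 70% of its speed; a pose out of reach is approached as far as the arm can. The fingers move at their own pace and stop on an object; the grip force is fixed at half the most. Time passes only in rows, so rows that do not move let the fingers close. It prints the time, the measured TCP pose, the force, the opening and the grip force at its end.
- bot.get_obs(): the state, without advancing time (a new reading comes with each control period).
- vision.capture(name): name is "scene" or "side" or "wrist"; returns a dict with "color" (384x512x3 uint8, red, green, blue), "K" (3x3 intrinsics, pixels), "R" (3x3) and "t" (3): a world point X has camera coordinates R X + t. Camera axes: x right, y down, z forward; pixel columns grow to the right and rows downward; lengths in mm; the calibration is good to about 2 mm. A picture is of the moment at which its call begins. There is no depth.
- bot.close_job(): hands the job in; it is judged then, once.
The state is a dict: "time": time; "joint_positions": joint angles; "dq": joint speeds; "tau": joint torques, N m; "tool_pos": TCP position; "tcp_rot": TCP orientation; "contact_force": force on the tool from outside, world axes, zero at the start; "moment": the same for the moment, N m; "grip_width": finger opening in mm; "finger_force": force on a finger pad.
Only numpy, scipy, OpenCV 4.12 (cv2) and the standard library are available. Lean on these libraries where they do the work, as an engineer would, in place of code of your own. Each camera call takes 0.05 s, during which the arm holds its last target. There are 200 camera calls.

## Working session

There is one attempt and no reset: what is moved stays moved. The work goes in short steps, Python scripts to look and compute and a shell command to move; the robot and the scene stay as the last step left them, time stands still between calls to the robot, and variables do not carry over. Pictures are saved under pics/ and viewed, at most 11 in all, crops included, and the job is handed in when it is done.

```bash
mkdir -p pics; python3 - <<'E'
from plant import bot, vision
import cv2,numpy as np
for n in ["scene","side"]:
    d=vision.capture(n); cv2.imwrite(f"pics/{n}0.png",d["color"][:,:,::-1]); print(n,d["K"].round(1).tolist(),d["R"].round(4).tolist(),d["t"].round(1).tolist())
o=bot.get_obs(); print({k:np.round(o[k],3).tolist() for k in o})
E
```

```text
scene [[447.6, 0.0, 259.1], [0.0, 447.6, 194.3], [0.0, 0.0, 1.0]] [[0.8815, -0.4721, 0.0071], [-0.2603, -0.4985, -0.8269], [0.3939, 0.7271, -0.5623]] [-573.5, 198.8, 1239.1]
side [[467.9, 0.0, 263.7], [0.0, 467.9, 198.0], [0.0, 0.0, 1.0]] [[-0.8954, -0.4451, 0.0108], [-0.1864, 0.3526, -0.917], [0.4044, -0.8231, -0.3987]] [530.4, 206.6, 1284.0]
{'time': 0.1, 'joint_positions': [-1.302, 0.343, 1.525, -0.0, 1.275, -0.146], 'dq': [0.0, -0.002, -0.004, 0.0, 0.001, 0.001], 'tau': [0.002, -43.201, -24.469, 0.072, 0.053, -0.0], 'tool_pos': [211.572, -480.36, 404.121], 'tcp_rot': [-3.14, -0.0, 0.415], 'contact_force': [0.204, 0.317, 0.23], 'moment': [-0.011, 0.032, -0.002], 'finger_force': 0.0, 'grip_width': 90.969}
```

View pics/scene0.png

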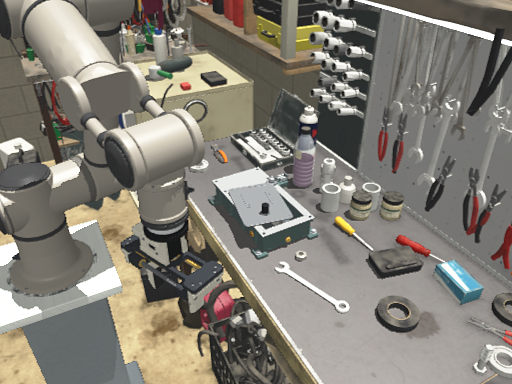

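View pics/side0.png

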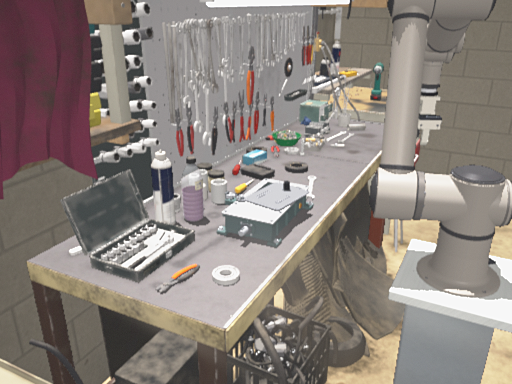

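The scene shows the housing at about (262,208), its knob at (265,208), the nut at (301,255) and the spanner at (312,285). In the side view the housing is at (265,210) and the knob at (286,186). Next I'll zoom in.

```bash
python3 - <<'E'
import cv2,numpy as np
a=cv2.imread("pics/scene0.png")[155:265,195:325]; b=cv2.imread("pics/side0.png")[165:255,205:335]
a=cv2.resize(a,None,fx=6,fy=5.4,interpolation=cv2.INTER_CUBIC);b=cv2.resize(b,None,fx=6,fy=6,interpolation=cv2.INTER_CUBIC)
cv2.imwrite("pics/sz.png",a);cv2.imwrite("pics/sdz.png",b);print(a.shape,b.shape)
E
```

```text
(594, 780, 3) (540, 780, 3)
```

View pics/sz.png

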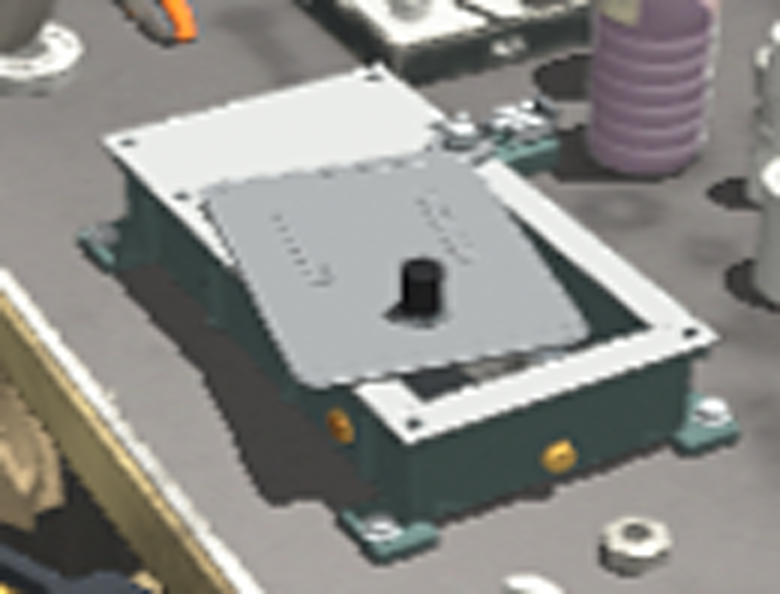

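View pics/sdz.png

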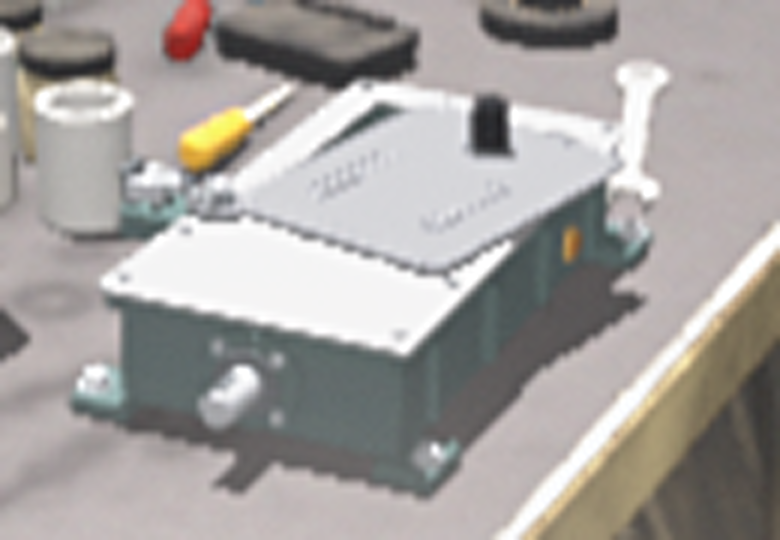

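```bash
cat > h.py <<'E'
import numpy as np
from plant import bot, vision
from scipy.spatial.transform import Rotation as Ro
C={"scene":([[447.6,0,259.1],[0,447.6,194.3],[0,0,1]],[[0.8815,-0.4721,0.0071],[-0.2603,-0.4985,-0.8269],[0.3939,0.7271,-0.5623]],[-573.5,198.8,1239.1]),
"side":([[467.9,0,263.7],[0,467.9,198.0],[0,0,1]],[[-0.8954,-0.4451,0.0108],[-0.1864,0.3526,-0.917],[0.4044,-0.8231,-0.3987]],[530.4,206.6,1284.0])}
def onplane(cam,uv,z):
    K,R,t=[np.array(a,float) for a in (C[cam] if isinstance(cam,str) else cam)]
    c=-R.T@t; d=R.T@np.linalg.solve(K,[uv[0],uv[1],1]); return c+d*(z-c[2])/d[2]
def proj(cam,X):
    K,R,t=[np.array(a,float) for a in (C[cam] if isinstance(cam,str) else cam)]
    p=K@(R@np.array(X,float)+t); return p[:2]/p[2]
def fit(M,W):
    M=np.array(M,float)[:,:2];W=np.array(W)[:,:2];m=M.mean(0);w=W.mean(0);a=M-m;b=W-w
    th=np.arctan2((a[:,0]*b[:,1]-a[:,1]*b[:,0]).sum(),(a*b).sum())
    R=np.array([[np.cos(th),-np.sin(th)],[np.sin(th),np.cos(th)]]);o=w-R@m
    return o,th,(W-(M@R.T+o))
E
python3 - <<'E'
from h import *
s=lambda x,y:(195+x/6-.5,155+y/5.4-.5); d=lambda x,y:(205+x/6-.5,165+y/6-.5)
M=[(-165,-88),(-165,88),(165,88),(165,-88)]
Ws=[onplane("scene",s(*p),77) for p in [(105,140),(375,62),(718,337),(410,440)]]
Wd=[onplane("side",d(*p),77) for p in [(405,355),(100,288),(365,80),(622,130)]]
for W,m in((Ws,M),(Wd,M),(Ws+Wd,M+M)):
    o,th,r=fit(m,W);print(o,th,r.round(1).tolist())
k=[onplane("scene",s(422,266),113.5),onplane("side",d(490,100),113.5)];print(k)
# hinge
for kk in k+[sum(k)/2]:
    R=np.array([[np.cos(th),-np.sin(th)],[np.sin(th),np.cos(th)]]);v=R.T@(kk[:2]-o)-[-54,74];print(v,np.hypot(*v),np.arctan2(-74,155)-np.arctan2(v[1],v[0]))
E
```

```text
[615.56517986 -69.20862849] -1.5308401741347166 [[1.7, -2.8], [0.1, 4.1], [-1.6, -0.7], [-0.2, -0.6]]
[608.05539519 -61.19362344] -1.5399508006444955 [[0.6, 0.3], [-3.1, -1.6], [-1.8, -3.2], [4.3, 4.5]]
[611.81028752 -65.20112596] -1.5353718490747381 [[4.7, -7.2], [3.1, 0.5], [2.9, -4.3], [4.4, -4.9], [-2.4, 4.7], [-6.0, 2.1], [-6.3, 0.3], [-0.2, 8.9]]
[array([ 587.50468688, -151.23300831,  113.5       ]), array([ 580.99249013, -146.30821923,  113.5       ])]
[ 139.11707442 -101.3373489 ] 172.11280799824254 0.18413372890187063
[ 133.96473214 -107.67103842] 171.87088751073767 0.23158876054559085
[ 136.54090328 -104.50419366] 171.94343477408813 0.207844554253393
```

The cover is already about 0.2 rad open and the knob is near (584,-149). I'll move above it and look with the wrist camera.

```bash
cat >> h.py <<'E'
def to(p,yaw=None,ax=None):
    "rows' dx dy dz and turn needed to put TCP at p (tool down) with yaw"
    o=bot.get_obs(); R=Ro.from_euler("xyz",o["tcp_rot"]).as_matrix(); d=R.T@(np.array(p,float)-o["tool_pos"])
    t=0 if yaw is None else -((yaw-o["tcp_rot"][2]+np.pi/2)%np.pi-np.pi/2)
    print("pos",np.round(o["tool_pos"],1),"rot",np.round(o["tcp_rot"],3),"-> rows",d.round(1),round(t,3))
E
python3 -m crank '[[90,60,-19,0,-0.1],[90,120,-38,0,-0.2],[90,180,-57,0,-0.3],[90,240,-76,0,-0.4],[90,300,-96,0,-0.5]]'; python3 -c "
from h import *
to([584,-149,340],0.95)"
```

```text
time: 0.72
tool_pos: [446.9, -271.8, 404.5]
tcp_rot: [-3.141, 0.0, 0.918]
contact_force: [-0.1, -0.5, -0.2]
grip_width: 90.1
finger_force: 0.0
pos [ 446.9 -271.8  404.5] rot [-3.141  0.     0.918] -> rows [180.9  34.3  64.5] -0.032
```

```bash
python3 -m crank '[[90,60,11,0,0],[90,120,22,0,-0.03],[90,181,34,0,-0.03],[90,181,34,0,-0.03]]'; python3 - <<'E'
from h import *
import cv2
d=vision.capture("wrist"); cv2.imwrite("pics/w1.png",d["color"][:,:,::-1]); np.savez("w1.npz",**d)
E
```

```text
time: 1.23
tool_pos: [585.2, -147.3, 403.5]
tcp_rot: [-3.14, -0.001, 0.95]
contact_force: [-0.0, -0.5, -0.1]
grip_width: 90.2
finger_force: 0.0
```

View pics/w1.png

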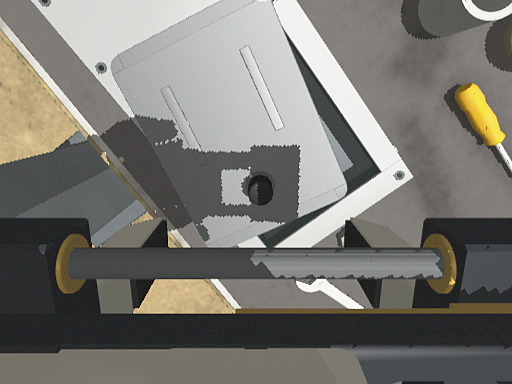

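The wrist picture shows the knob top at (259,190) and the deck's far hatch corner at (411,176). The cover is partly open.

```bash
python3 - <<'E'
from h import *
d=np.load("w1.npz"); cam=(d["K"],d["R"],d["t"]); print("camera",-d["R"].T@d["t"])
k=onplane(cam,(259,190),113.5); print("knob",k, onplane(cam,(259,205),83.5))
c=onplane(cam,(411,176),77); print("corner +165,+88",c)
L=[onplane(cam,p,77)[:2] for p in [(411,176),(295,0),(315,248),(28,30),(150,187)]]
print([np.round(x,1).tolist() for x in L]); e=L[1]-L[0]; print("yaw from +y edge",np.arctan2(-e[1],-e[0])); e=L[4]-L[3]; print("-y edge",np.arctan2(e[1],e[0])); e=L[0]-L[2]; print("end edge -90",np.arctan2(e[1],e[0])-np.pi/2)
E
```

```text
camera [623.70859545 -93.13596351 383.72901874]
knob [ 583.38215061 -154.34633432  113.5       ] [ 570.3898456  -173.11839815   83.5       ]
corner +165,+88 [ 702.62489429 -234.90713639   77.        ]
[[702.6, -234.9], [697.0, -46.8], [588.7, -244.2], [500.0, 65.9], [495.2, -99.8]]
yaw from +y edge -1.5408985716988317
-y edge -1.5999429470459539
end edge -90 -1.4896542630448704
```

```bash
python3 -m crank '[[44,-5,1.5,50,0],[44,-5,1.5,90,0],[44,-5,1.5,110,0],[44,-5,1.5,135,0],[40,-5,1.5,135,0]]'; python3 - <<'E'
from h import *
import cv2
d=vision.capture("scene"); cv2.imwrite("pics/s2.png",cv2.resize(d["color"][120:260,170:340,::-1],None,fx=4,fy=4,interpolation=cv2.INTER_CUBIC))
E
```

```text
time: 1.9
tool_pos: [579.9, -156.5, 267.9]
tcp_rot: [-3.137, 0.001, 0.943]
contact_force: [0.1, 0.6, -0.1]
grip_width: 44.7
finger_force: 0.0
```

View pics/s2.png

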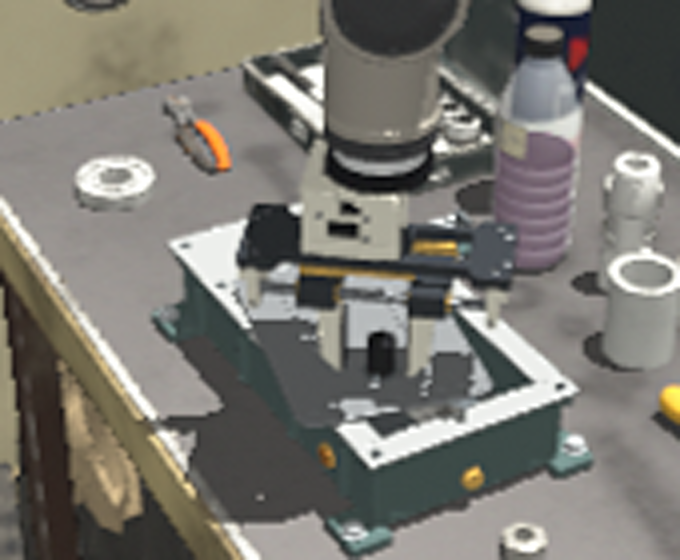

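The fingers straddle the knob at (380,355) in the picture. I'll narrow the cage around it and sweep along the arc.

```bash
python3 -m crank '[[25,0,0,0,0],[25,0,0,0,0],[25,0,0,0,0],[25,0,0,0,0]]'; python3 -m crank '[[25,1.5,-22.3,0,0.13],[25,5.8,-44.2,0,0.26],[25,12.9,-65.3,0,0.39],[25,22.7,-85.4,0,0.52],[25,35,-104,0,0.65]]'
```

```text
time: 2.45
tool_pos: [581.4, -155.6, 270.1]
tcp_rot: [3.141, -0.0, 0.945]
contact_force: [-0.3, 1.3, 0.6]
grip_width: 24.6
finger_force: 0.2
time: 3.08
tool_pos: [517.1, -65.9, 269.9]
tcp_rot: [3.141, -0.0, 0.29]
contact_force: [1.5, -1.3, -1.4]
grip_width: 24.7
finger_force: 1.1
```

```bash
python3 -m crank '[[25,1.5,-22.3,0,0.13],[25,5.8,-44.2,0,0.26],[25,12.9,-65.3,0,0.39],[25,22.7,-85.4,0,0.52],[25,35,-104,0,0.65]]';python3 -m crank '[[25,0.3,-10,0,0.06],[25,0.3,-10,0,0.06],[25,0.3,-10,0,0.06]]'
```

```text
time: 3.7
tool_pos: [520.9, 44.2, 269.9]
tcp_rot: [-3.141, -0.001, -0.36]
contact_force: [-0.4, 0.3, -0.7]
grip_width: 25.1
finger_force: 0.0
time: 4.08
tool_pos: [524.4, 52.3, 269.7]
tcp_rot: [3.141, 0.0, -0.414]
contact_force: [0.2, 0.1, -0.0]
grip_width: 25.1
finger_force: 0.0
```

```bash
python3 -m crank '[[60,0,0,0,0],[60,0,0,0,0],[60,0,0,-50,0],[60,0,0,-100,0],[60,0,0,-130,0]]'; python3 -c "
from h import *
to([615,-190,400],1.571)"
```

```text
time: 4.7
tool_pos: [524.6, 52.4, 402.4]
tcp_rot: [-3.14, -0.003, -0.415]
contact_force: [0.2, 0.3, -1.0]
grip_width: 59.8
finger_force: 0.0
pos [524.6  52.4 402.4] rot [-3.14e+00 -3.00e-03 -4.15e-01] -> rows [180.5 185.3   2.7] 1.155
```

```bash
python3 -m crank '[[60,36,37,0,-0.18],[60,72,74,0,-0.36],[60,108,111,0,-0.54],[60,144,148,0,-0.72],[60,180,185,0,-0.9]]'; python3 -m crank '[[60,0,0,0,-0.18],[60,0,0,0,-0.36],[60,0,0,0,-0.54],[60,0,0,0,-0.72],[60,0,0,0,-0.9]]';python3 -m crank '[[60,0,0,0,-0.18],[60,0,0,0,-0.18]]';python3 - <<'E'
from h import *
import cv2
d=vision.capture("wrist"); cv2.imwrite("pics/w3.png",d["color"][:,:,::-1]); np.savez("w3.npz",**d)
E
```

```text
time: 5.32
tool_pos: [614.8, -191.1, 399.7]
tcp_rot: [3.142, -0.0, 0.491]
contact_force: [-0.6, 0.1, -0.6]
grip_width: 60.0
finger_force: 0.0
time: 5.95
tool_pos: [614.4, -189.5, 399.5]
tcp_rot: [-3.141, -0.0, 1.391]
contact_force: [-0.2, -0.0, 0.4]
grip_width: 60.1
finger_force: 0.0
time: 6.2
tool_pos: [614.5, -189.5, 399.6]
tcp_rot: [-3.141, -0.0, 1.563]
contact_force: [0.9, -0.0, 1.2]
grip_width: 60.1
finger_force: 0.0
```

View pics/w3.png

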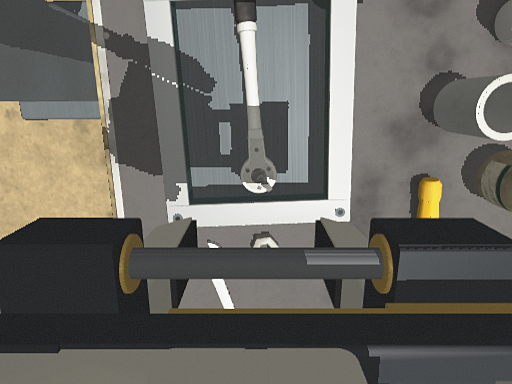

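The wrist picture shows the open hatch with the ratchet in it. The grip/bar joint is at (247,28), the bar runs to about (254,115), and the head's end is at about (262,192). The hole's near corners are at (190,203) and (327,197).

```bash
python3 - <<'E'
from h import *
import cv2
d=np.load("w3.npz"); cam=(d["K"],d["R"],d["t"]); print("camera",-d["R"].T@d["t"],d["R"].round(3).tolist())
o=np.array([609.5,-71]);th=-1.54
f=lambda X:(Ro.from_euler("z",-th).as_matrix()@(X-[*o,0]))[:2].round(1)
for n,uv,z in [("gripjoint",(247,28),41),("bar mid",(250.5,75),42),("bar end",(254,115),43.5),("headend",(262,193),44),("holecorner 142,-66",(190,203),77),("holecorner 142,66",(327,197),77),("deck 165,-88",(168,228),77),("deck 165,88",(350,222),77)]:
    X=onplane(cam,uv,z); print(n,X.round(1),"housing",f(X))
# bar edges by brightness per row
g=cv2.cvtColor(d["color"],cv2.COLOR_RGB2GRAY).astype(int)
for r in (40,60,80,100):
    c=np.where(g[r,225:275]>170)[0]+225; print(r,c.min(),c.max(),len(c))
E
```

```text
camera [ 614.06002174 -122.67127334  379.75126127] [[1.0, -0.008, 0.0], [-0.008, -0.967, 0.254], [-0.002, -0.254, -0.967]]
gripjoint [606.7 -57.8  41. ] housing [-13.2  -2.4]
bar mid [609.5 -99.7  42. ] housing [28.7 -0.9]
bar end [ 612.5 -137.4   43.5] housing [66.4  1. ]
headend [ 620.2 -217.4   44. ] housing [146.6   6.2]
holecorner 142,-66 [ 551.  -217.4   77. ] housing [144.5 -63. ]
holecorner 142,66 [ 681.2 -212.5   77. ] housing [143.6  67.3]
deck 165,-88 [ 528.2 -242.7   77. ] housing [169.1 -86.6]
deck 165,88 [ 704.6 -237.9   77. ] housing [169.7  89.9]
40 241 254 14
60 243 255 13
80 245 256 12
100 247 258 12
```

```bash
python3 -c "
from h import *
to([610.3,-101.5,206.5],1.651)"; python3 -m crank '[[50,45,-2,30,-0.08],[50,88,-4,60,-0.08],[50,88,-4,110,-0.08],[50,88,-4,110,-0.08]]'; python3 -c "
from h import *
to([610.3,-101.5,206.5],1.651)"
```

```text
pos [ 614.5 -189.4  399.6] rot [-3.141 -0.     1.561] -> rows [ 87.9  -5.  193.1] -0.09
time: 6.75
tool_pos: [610.1, -100.6, 286.3]
tcp_rot: [-3.134, -0.003, 1.643]
contact_force: [-1.3, -0.8, 0.5]
grip_width: 49.9
finger_force: 0.0
pos [ 610.1 -100.6  286.3] rot [-3.134e+00 -3.000e-03  1.643e+00] -> rows [-1.2  0.8 79.8] -0.008
```

```bash
python3 -m crank '[[50,0,0,35,0],[50,0,0,60,0],[50,0,0,75,0],[50,0,0,79,0],[50,0,0,79,0]]'; python3 - <<'E'
from h import *
import cv2
to([610.3,-101.5,206.5],1.651)
d=vision.capture("wrist"); cv2.imwrite("pics/w4.png",d["color"][:,:,::-1])
d=vision.capture("scene"); a=cv2.resize(d["color"][150:270,195:335,::-1],None,fx=4,fy=4)
cv2.imwrite("pics/w4.png",np.vstack([np.hstack([cv2.imread("pics/w4.png")[:,:,:]]),])) 
E
```

```text
time: 7.38
tool_pos: [611.5, -101.6, 211.7]
tcp_rot: [3.14, 0.001, 1.644]
contact_force: [0.3, -0.6, 0.2]
grip_width: 49.9
finger_force: 0.0
pos [ 611.5 -101.6  211.7] rot [3.140e+00 1.000e-03 1.644e+00] -> rows [ 0.2 -1.2  5.2] -0.007
```

View pics/w4.png

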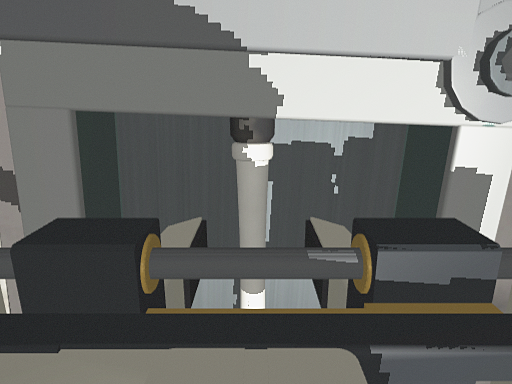

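The bar, at column ~253, lies centred between the fingers at 205 and 308. I'll go down and close.

```bash
python3 -m crank '[[50,0,-0.5,4.5,0],[0,0,-0.5,4.5,0],[0,0,-0.5,4.5,0],[0,0,-0.5,4.5,0],[0,0,-0.5,4.5,0]]';python3 -m crank '[[0,0,0,0,0],[0,0,0,0,0],[0,0,0,0,0]]'
```

```text
time: 8.1
tool_pos: [610.6, -101.3, 206.3]
tcp_rot: [-3.141, 0.0, 1.645]
contact_force: [-0.6, 0.5, 0.8]
grip_width: 15.9
finger_force: 30.0
time: 8.48
tool_pos: [610.6, -101.3, 206.3]
tcp_rot: [-3.142, 0.0, 1.645]
contact_force: [-0.9, -0.4, 0.7]
grip_width: 15.8
finger_force: 30.0
```

Gripped. Next I'll lift slightly, shift tailward by 11 mm, then lift against the deck edge.

```bash
python3 -m crank '[[0,0,0,-6,0],[0,5,0,-8,0],[0,11,0,-10,0],[0,11,0,-15,0],[0,11,0,-20,0]]';python3 -m crank '[[0,0,0,-4,0],[0,0,0,-8,0],[0,0,0,-11,0],[0,0,0,-13,0],[0,0,0,-13,0]]'; python3 - <<'E'
from h import *
import cv2
d=vision.capture("scene"); e=vision.capture("side")
cv2.imwrite("pics/s5.png",np.hstack([cv2.resize(x["color"][r:r+130,c:c+130,::-1],None,fx=3,fy=3,interpolation=cv2.INTER_CUBIC) for x,r,c in((d,140,195),(e,135,205))]))
E
```

```text
time: 9.1
tool_pos: [609.9, -90.2, 226.6]
tcp_rot: [3.142, 0.0, 1.645]
contact_force: [0.5, 0.7, -4.0]
grip_width: 16.0
finger_force: 30.0
time: 9.72
tool_pos: [609.8, -90.6, 239.3]
tcp_rot: [3.141, 0.001, 1.645]
contact_force: [0.7, -3.3, -7.3]
grip_width: 16.3
finger_force: 30.0
```

View pics/s5.png

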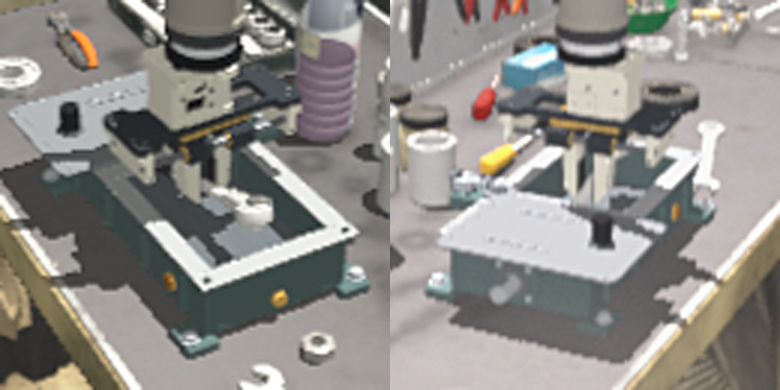

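Left view: the head is raised at about (255,210) inside the hole, and the cover is parked in place. I'll check the head height numerically.

```bash
python3 - <<'E'
from h import *
for a in (5,10,15,20):
    r=np.radians(a); G=np.array([610,-90.6,75.]); u=np.array([.08*np.cos(r),-.997*np.cos(r),np.sin(r)])
    p=proj("scene",G+115*u); print(a,(3*(p-[195,140])).round(0))
E
```

```text
5 [265. 235.]
10 [265. 226.]
15 [264. 217.]
20 [262. 207.]
```

```bash
python3 -m crank '[[0,-3,0,-3,0],[0,-9,0,-7,0],[0,-18,0,-13,0],[0,-28,0,-21,0],[0,-28,0,-21,0]]';python3 -m crank '[[0,-5,0,-5,0],[0,-10,0,-10,0],[0,-15,0,-15,0],[0,-20,0,-22,0],[0,-20,0,-22,0]]'; python3 - <<'E'
from h import *
import cv2
d=vision.capture("scene"); e=vision.capture("side")
cv2.imwrite("pics/s6.png",np.hstack([cv2.resize(x["color"][r:r+130,c:c+130,::-1],None,fx=3,fy=3,interpolation=cv2.INTER_CUBIC) for x,r,c in((d,140,195),(e,135,205))]))
E
```

```text
time: 10.45
tool_pos: [612.3, -119.9, 261.7]
tcp_rot: [3.139, 0.002, 1.644]
contact_force: [-0.7, -2.7, -6.0]
grip_width: 16.1
finger_force: 30.0
time: 11.08
tool_pos: [613.6, -139.0, 283.3]
tcp_rot: [3.14, 0.002, 1.644]
contact_force: [0.3, -1.5, -5.0]
grip_width: 16.0
finger_force: 30.0
```

View pics/s6.png

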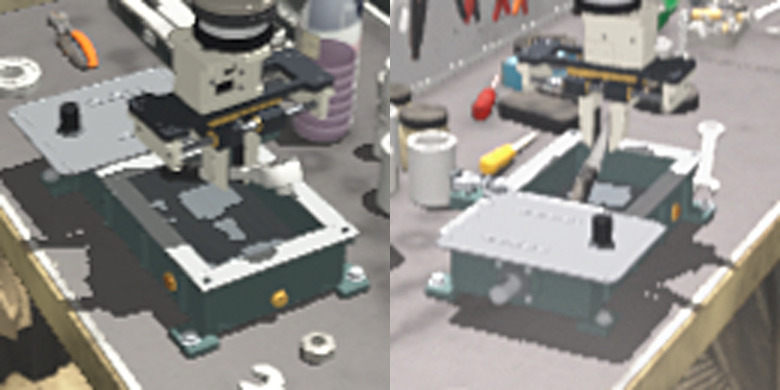

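The head is out above the deck lip and the handle's end is still under the deck. I'll keep drawing it out diagonally, then lift.

```bash
python3 -m crank '[[0,-8,0,-8,0],[0,-16,0,-17,0],[0,-24,0,-27,0],[0,-32,0,-38,0],[0,-36,0,-50,0]]';python3 -m crank '[[0,0,0,-20,0],[0,0,0,-40,0],[0,0,0,-65,0],[0,0,0,-90,0],[0,0,0,-120,0]]';python3 -m crank '[[0,0,0,-15,0],[0,0,0,-25,0],[0,0,0,-25,0],[0,0,0,-25,0],[0,0,0,-25,0]]'; python3 - <<'E'
from h import *
import cv2
d=vision.capture("scene"); e=vision.capture("side")
cv2.imwrite("pics/s7.png",np.hstack([cv2.resize(x["color"][r:r+200,c:c+200,::-1],None,fx=2,fy=2,interpolation=cv2.INTER_CUBIC) for x,r,c in((d,100,160),(e,85,180))]))
E
```

```text
time: 11.8
tool_pos: [616.1, -174.8, 333.4]
tcp_rot: [3.141, 0.0, 1.644]
contact_force: [0.6, 0.2, -3.7]
grip_width: 15.9
finger_force: 30.0
time: 12.42
tool_pos: [615.8, -174.0, 453.5]
tcp_rot: [-3.141, -0.0, 1.645]
contact_force: [0.0, 0.1, -4.1]
grip_width: 16.4
finger_force: 30.0
time: 13.05
tool_pos: [616.1, -174.1, 476.2]
tcp_rot: [-3.14, -0.001, 1.645]
contact_force: [1.0, 0.5, -3.9]
grip_width: 15.9
finger_force: 30.0
```

View pics/s7.png

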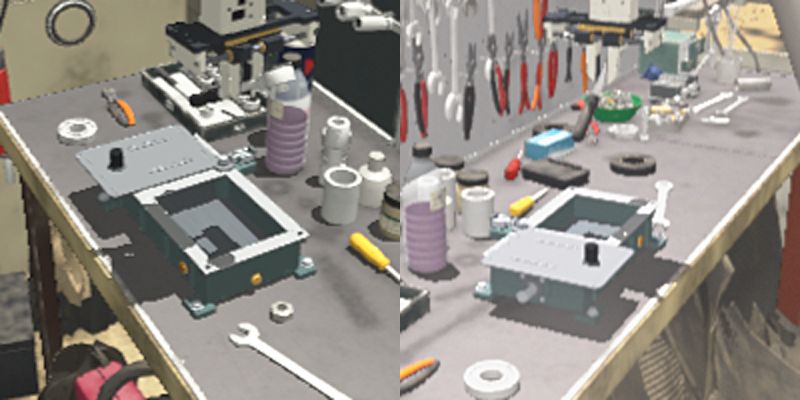

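The ratchet hangs in the gripper, clear of the deck. The cover is parked, with the knob top at scene (218,175), and the other things are undisturbed. I'll check the cover angle and hand in.

```bash
python3 - <<'E'
from h import *
k=onplane("scene",(218,175.5),113.5)[:2]; H=np.array([683.5,-17.5]); v=k-H
print(k,np.hypot(*v),-1.986-(np.arctan2(v[1],v[0])-2*np.pi))
print(bot.get_obs()["finger_force"]); print(bot.close_job())
E
```

```text
[530.13247272  53.61848606] 169.05453997205993 1.5897914519101704
29.99934196472168
the job is handed in; nothing more can be done
None
```

The job is handed in: the cover sits in its detent at about 1.59 rad (camera estimate), the ratchet was drawn out head first and is held still with its lowest point at least 8 cm above the deck, and the last pictures show nothing else moved.

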